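# Offer up the pressure leaf to the test-jig hinge and hold it for the pin

### The arm

A 6-joint arm with a two-finger parallel gripper is mounted at the origin on the work surface. World frame = base frame: x ahead of the robot, y to its left, z up, the work surface at z = 0. Lengths are in mm, angles in rad, forces in N, time in s.
With the tool pointing down it reaches from about 275 to 750 mm from the base axis. Payload 10.2 kg.
Tool frame: the origin (TCP) lies between the finger pads; the fingertips stand 17 mm ahead of it and the grasp point (between the pads) lies 2 mm behind it (tips_ahead is the distance from the TCP to the fingertips, in mm); z points along the fingers, y is the line along which they close (so a half turn about z gives the same grasp; the last joint's range is limited). The gripper opens to 85 mm and grips with 20 to 120 N. Pads are 22 mm wide; open, the fingers measure 114 mm over their backs; the gripper's body (76 mm by 85 mm) begins 54 mm behind the grasp point. The pads swing forward as they close: fully open they stand 13 mm farther back than shut.
Start: joints at [1, 0.313, 1.498, -0, 1.331, -0.223], TCP at [178.949, 493.567, 248.294] pointing down, gripper open.
Joint ranges: [-2.94, 2.94], [-0.97, 2.17], [0.19, 2.56], [-1.23, 4.37], [0.02, 3.11], [-2.88, 2.88]. Speed limits (rad/s): [2.39, 2.39, 3.01, 3.14, 3.14, 3.14].

### API

Orientations are given as a unit quaternion [w, x, y, z].
In Python, from rig import sense, capture, finish_job, boxes_of, tips_ahead gives the robot as it stands.
- The arm moves only by the tool drive_tool, never from a script. Its argument "commands" is text: rows parted by semicolons, each of 7 numbers parted by spaces: the shift along the world's x, y, z in units of 0.1 m (1.0 is 0.1 m), then the turn, a rotation vector about the world's x, y, z in units of pi/4 rad (1.0 is pi/4 rad), then the opening in per cent of the stroke, from 0 (shut) to 100 (fully open). A call has 1 to 20 rows; each row shifts and turns the commanded pose from where the row before left it; what a row does not reach is not made up. A row lasts 1/12 s, in which the tool goes at most 41.7 mm and 7.16 degrees, less where a joint would pass 70% of its speed; a pose out of reach is approached as far as the arm can. A call with a number of a shift or a turn outside -1 to 1 is refused whole. A call with a gripper value outside its range is refused whole. The fingers move at their own pace and stop on an object; "force" is the grip in N (left out, the last holds). Time passes only in rows, so rows that do not move let the fingers close. It gives the time, the measured TCP pose, the force, the opening and the grip force at its end, in the units of the state.
- sense(): the state, without advancing time (a new reading comes with each control period).
- capture(name): name is "side" or "top" or "wrist"; returns a dict with "pixels" (384x512x3 uint8, blue, green, red), "fov_y" (degrees; the focal length in pixels is half the picture's height over the tangent of half this angle, whatever the lens; pixels are square), "cx", "cy" (the principal point, pixels), "position" and "attitude" of the camera in the world; the wrist camera has in their place "tool_from_camera" (4x4, takes a point from camera to tool coordinates, whose origin is the TCP and whose axes are the flange's). Camera axes: x right, y down, z forward; pixel columns grow to the right and rows downward; lengths in mm; the calibration is good to about 2 mm. A picture is of the moment at which its call begins: read the wrist's pose just before it. There is no depth.
- finish_job(): hands the job in; it is judged then, once.
Trained networks look in a picture, given as the dict that the camera call returned (one of the last four; its "shot" number tells which), for a name from the list of things; names that differ only in an ending like _2 or _b are one class to them, and where a whole thing is asked for, a point or a joint stands for the part that bears it (a point fixed in the world has none). Each returns a list of dicts, best first, with "confidence" (0 to 1); they miss things now and then, are a little off and sometimes report something else, mostly with a low value. They report only what shows in the picture. A call takes as long as a camera call. They do not tell look-alikes from the thing itself.
- boxes_of(picture, name): "position" ([column, row] in pixels, amid what is visible of it).
The state is a dict: "time_s": time; "joints": joint angles; "dq": joint speeds; "tau": joint torques, N m; "eef_pos": TCP position; "ee_rot": TCP orientation; "force": force on the tool from outside, world axes, zero at the start; "wrist_torque": the same for the moment, N m; "grip_width": opening from 0.0 (shut) to 1.0 (fully open); "grip_force": force on a finger pad.
Only numpy, scipy, OpenCV 4.12 (cv2) and the standard library are available. Lean on these libraries where they do the work, as an engineer would, in place of code of your own. Each camera call takes 0.05 s, during which the arm holds its last target. There are 200 camera calls.

### The job

Refit the loose aluminium pressure leaf to the circuit-board test jig: pick it up and bring its knuckle down between the two bored cheeks of the jig's hinge block, leaf level and reaching out over the board, so that the pin holes line up and I can push the hinge pin through. Finish while holding it there in the gripper, not let go, put down or pressed against the block. Never force it against the jig, let nothing touch the board in the jig, and leave everything else on the bench where it is.

Things in the scene. Friction and masses are not known exactly. Their poses are not given: they have to be found in the camera images.
- leaf: Loose pressure leaf: aluminium plate 126 (x) x 48 x 16 mm with a window, lying flat, 0.2 to 0.35 kg. A 30 mm wide neck at its +x end carries the knuckle, a barrel 20 mm thick, 30 mm long along y, bored 10.4 mm. Dark finger knob, 18 mm thick, 23 mm tall, on top, 52 mm to -x. Origin: middle of the plate's underside, about under the centre of mass; z up. The long side faces, 48 mm apart, are free to grip.
- leaf_hole (a point): Centre of the leaf's knuckle, on the axis of its pin hole: 77 mm along the leaf's +x from its origin, 10.5 mm above its underside. Axes as the leaf's; the hole runs along y; the barrel ends 10 mm farther along x.
- jig: Board test jig, fixed: aluminium base 220 (x) x 160 mm (y) on rubber feet, its top 20 mm above the bench; on it a black probe plate with a green board, a front stop post (12 x 40 mm, top 68 mm above the bench) 78 mm to -x of the origin, and the hinge block, 38 x 74 mm, 105 mm tall, at the +x end. Origin: on the bench under the middle of the base; z up.
- jig_hinge (a point): Middle of the jig's hinge axis, halfway between the cheeks: 78 mm along the jig's +x from its origin, 88.5 mm above the bench. Axes as the jig's; pin axis along y. Each cheek is 20 mm thick, reaches 10 mm to -x and 28 mm to +x of the axis, 16 mm above it, bored 10.5 mm. The leaf fits pointing like the jig (same +x), level, its origin 77 mm to the -x side of this point.
- slot_floor (a point): Middle of the floor of the slot between the cheeks, 12 mm straight below jig_hinge; axes as the jig's. The slot is 34 mm wide (2 mm clearance each side of the knuckle), chamfered 3 mm at its top edges, open above and towards -x; its back wall is 11.8 mm to +x of this point. An aligned knuckle clears floor and back wall by about 1.5 mm.
- board: Green circuit board 80 x 90 mm with small components in the jig, not to be touched. Origin: middle of its underside, 36 mm above the bench; its tallest parts reach 47 mm above the bench, 31 mm below the underside of the fitted leaf. Fixed to the jig.
- pin_tray: Shallow steel tray 110 (x) x 56 mm, 18 mm tall, holding the steel hinge pin (10 mm thick, 80 mm long, pointed) that I will push in afterwards. Leave it. Origin: middle of its underside.
- screwdriver: Screwdriver about 130 mm long lying along its x axis on the bench, about 30 mm tall. Leave it.
- solder_spool: Grey spool of solder standing on its flange, 54 mm in diameter, 40 mm tall. Leave it. Origin: middle of its underside.
- multimeter: Black hand multimeter 145 (x) x 75 x 45 mm lying on its back. Leave it. Origin: middle of its underside.
- solder_pump: Aluminium desoldering pump, a tube 20 mm thick and about 220 mm long lying along its x axis. Leave it. Origin: under its middle, on the bench.
Not all that is in view belongs to the job. What is meant by the leaf is not purple, and is the smaller of those in its own colour.

How it is judged:
By the outcome, as a careful person would: the job done as asked, in the order asked, and still so for the second after the job is handed in, while the arm keeps its last pose, push and grip.
It also fails if it takes over 42 s, if anything falls off the work surface, if the arm or the gripper's body presses on something with over 40 N, if the wrist force passes 120 N, or if a joint passes its speed limit or range.

## Working session

There is one attempt and no reset: what is moved stays moved. The work goes in short steps, Python scripts to look and compute and a tool call to move; the robot and the scene stay as the last step left them, time stands still between calls to the robot, and variables do not carry over. Pictures are saved under pics/ and viewed, at most 10 in all, crops included, and the job is handed in when it is done.

Besides the shell and the picture viewer there is one more tool, called after "Call:" as name(argument=value, ...), one argument or row to a line, values as JSON. drive_tool: Moves the arm, as the interface text tells. Shifts and turns lie within -1 to 1; 1 stands for 0.1 m of shift or pi/4 rad of turn. Its arguments: {"type":"object","properties":{"commands":{"type":"string"},"force":{"type":"number"}},"required":["commands"]}

```bash
mkdir -p pics
cat > h.py <<'E'
import numpy as np,cv2
from scipy.spatial.transform import Rotation as R
from rig import sense,capture,finish_job,boxes_of,tips_ahead
def q2R(q): return R.from_quat([q[1],q[2],q[3],q[0]]).as_matrix()
def cam(p,st=None):
    f=192/np.tan(np.radians(p['fov_y'])/2)
    if 'position' in p:
        a=np.array(p['attitude'],float); Rm=a if a.shape==(3,3) else q2R(a); t=np.array(p['position'],float)
    else:
        T=np.array(p['tool_from_camera']); Re=q2R(st['ee_rot']); Rm=Re@T[:3,:3]; t=Re@T[:3,3]+np.array(st['eef_pos'])
    return f,p['cx'],p['cy'],Rm,t
def ray(c,uv,z):
    f,cx,cy,Rm,t=c; d=Rm@np.array([(uv[0]-cx)/f,(uv[1]-cy)/f,1]); return t+d*(z-t[2])/d[2]
def proj(c,P):
    f,cx,cy,Rm,t=c; q=(np.atleast_2d(P)-t)@Rm; return np.c_[cx+f*q[:,0]/q[:,2],cy+f*q[:,1]/q[:,2]]
E
python3 - <<'E'
from h import *
print(sense()); print(tips_ahead)
ps=[]
for n in ['top','side']:
    p=capture(n); cv2.imwrite(f'pics/{n}0.png',p['pixels']); c=cam(p)
    print(n,c[0],c[3:],p['cx'],p['cy'])
    for o in ['leaf','leaf_hole','jig','jig_hinge','board','pin_tray','screwdriver','solder_spool','multimeter','solder_pump']:
        for b in boxes_of(p,o)[:4]:
            print(o,round(b['confidence'],2),np.round(b['position']),np.round(ray(c,b['position'],15)[:2]))
E
```

```text
{'time_s': 0.0, 'joints': array([ 9.99590324e-01,  3.13416523e-01,  1.49847130e+00, -5.54195948e-06,
        1.33102313e+00, -2.23378209e-01]), 'dq': array([ 0.00216008,  0.00038301, -0.00037763,  0.00106056, -0.00148462,
       -0.00035728]), 'tau': array([ 2.02482486e-03, -4.12233567e+01, -2.59766400e+01,  1.02347417e-04,
        3.73996503e-03, -2.05337614e-06]), 'eef_pos': array([178.81015765, 493.33981096, 247.73932211]), 'ee_rot': array([-2.52557726e-04,  1.73037833e-01,  9.84914958e-01, -6.08849683e-04]), 'force': array([-0.4269265 ,  0.39980786,  0.48588374]), 'wrist_torque': array([-0.02652649, -0.01947323,  0.0149852 ]), 'grip_force': 0.0, 'grip_width': 0.9969645251923168}
17.0
top 436.58660749165756 (array([[-0.02883753, -0.97852238,  0.20411358],
       [-0.99958261,  0.02858342, -0.00419362],
       [-0.00173071, -0.20414932, -0.97893823]]), array([ 289.24991982,  -13.99591994, 1552.01354132])) 253.9343407962534 189.9458370924819
leaf 0.86 [170. 257.] [379. 278.]
leaf 0.78 [253. 126.] [852. -26.]
leaf 0.67 [191. 197.] [591. 207.]
leaf 0.46 [375. 211.] [ 520. -450.]
leaf_
[... 569 characters left out ...]
(array([[ 0.92573149, -0.2780428 ,  0.25634627],
       [-0.37781405, -0.70981726,  0.59448801],
       [ 0.01666589, -0.64718749, -0.76214867]]), array([ 334.70029077, -666.16919615,  904.53217688])) 255.86534837814003 193.3192577683249
leaf 0.81 [141. 166.] [356. 252.]
leaf 0.77 [329. 186.] [840. -24.]
leaf_hole 0.79 [144. 161.] [368. 268.]
leaf_hole 0.6 [215. 150.] [582. 235.]
leaf_hole 0.6 [331. 184.] [851. -19.]
jig 0.57 [249. 274.] [ 522. -203.]
jig_hinge 0.74 [251. 272.] [ 528. -201.]
pin_tray 0.91 [195. 228.] [440. -24.]
screwdriver 0.62 [233. 212.] [550. -11.]
solder_spool 0.57 [280. 192.] [699.   7.]
multimeter 0.97 [295. 365.] [ 532. -439.]
solder_pump 0.89 [189. 121.] [548. 401.]
```

Run:
```python
import cv2,numpy as np
t=cv2.imread('pics/top0.png')[90:290,100:400]; cv2.imwrite('pics/topz.png',cv2.resize(t,(800,533),interpolation=cv2.INTER_CUBIC))
s=cv2.imread('pics/side0.png')[90:390,80:400]; cv2.imwrite('pics/sidez.png',cv2.resize(s,(640,600),interpolation=cv2.INTER_CUBIC))
```

```text
(no output)
```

View pics/topz.png

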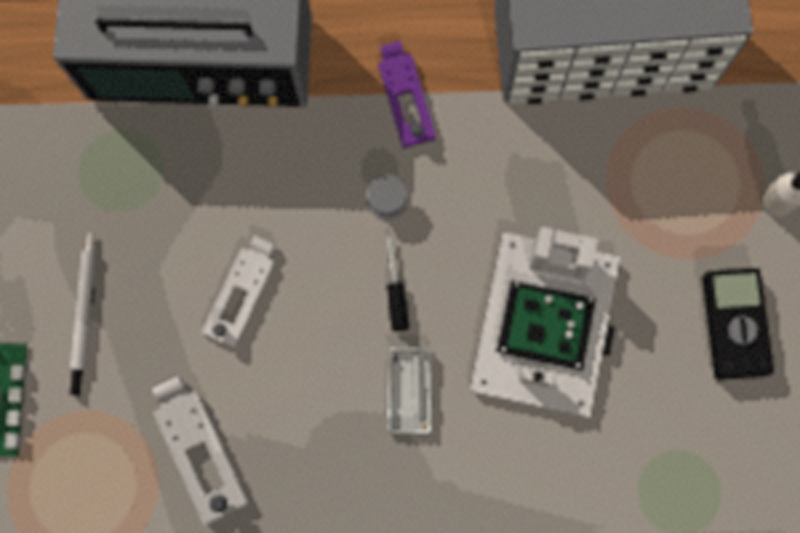

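View pics/sidez.png

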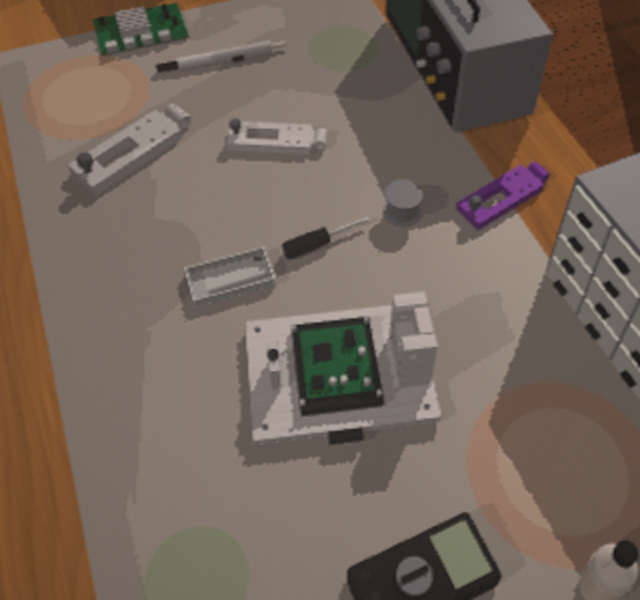

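The picture shows three leaf-like parts: one purple, a big silver one near crop (200,450) and the smaller silver one near (240,290), which is the leaf. The jig hinge is near (565,250). I'll move over the leaf next.

Call:
drive_tool(
  commands="0.32 -0.22 0.03 0 0 0 100;0.32 -0.22 0.03 0 0 0 100;0.32 -0.22 0.03 0 0 0 100;0.32 -0.22 0.03 0 0 0 100;0.32 -0.22 0.03 0 0 0 100;0.32 -0.22 0.03 0 0 0 100;0.32 -0.22 0.03 0 0 0 100;0.32 -0.22 0.03 0 0 0 100;0.32 -0.22 0.03 0 0 0 100;0.32 -0.22 0.03 0 0 0 100;0.32 -0.22 0 0 0 0 100;0.32 -0.22 0 0 0 0 100;0 0 0 0 0 0 100;0 0 0 0 0 0 100;0 0 0 0 0 0 100",
)

```text
time_s: 2.35
eef_pos: [562.6, 229.9, 278.1]
ee_rot: [-0.0, 0.173, 0.985, 0.0]
force: [0.0, 0.1, 0.3]
grip_width: 0.998
grip_force: 0.0
```

Run:
```python
from h import *
s=sense(); p=capture('wrist'); cv2.imwrite('pics/w1.png',p['pixels'])
c=cam(p,s); print(s['time_s'],s['eef_pos'],c[0],p['cx'],p['cy'],p['tool_from_camera'],c[4])
for o in ['leaf','leaf_hole']:
    for b in boxes_of(p,o)[:3]: print(o,b['confidence'],b['position'],ray(c,b['position'],12)[:2])
```

```text
2.35 [562.55081396 229.86121033 278.11931404] 304.28450214906695 254.17981936451622 195.07461631468175 [[-1.11208529e-04 -9.62957229e-01 -2.69654153e-01  6.77598687e+01]
 [ 9.99999267e-01  2.18057137e-04 -1.19111143e-03 -2.71041810e-01]
 [ 1.20578938e-03 -2.69654088e-01  9.62956499e-01 -1.25356656e+02]
 [ 0.00000000e+00  0.00000000e+00  0.00000000e+00  1.00000000e+00]] [498.83954786 252.67957196 403.52250991]
leaf 0.79 [245.4, 186.6] [586.53421877 207.95919255]
leaf 0.56 [259.8, 30.4] [417.15066279 288.69786482]
leaf 0.24 [8.9, 268.8] [ 584.8685072  -153.34723529]
leaf_hole 0.69 [243.5, 187.8] [587.21351346 205.0169964 ]
leaf_hole 0.59 [255.8, 30.8] [415.96090567 284.19216922]
leaf_hole 0.44 [45.6, 134.4] [436.48617947  -6.2651178 ]
```

View pics/w1.png

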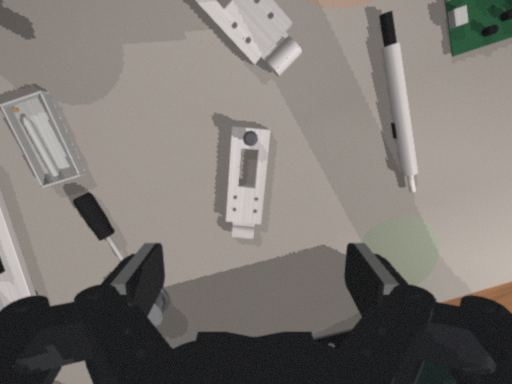

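The wrist view shows the leaf with its knob at (250,138) and its knuckle at (243,231). I'll rectify it onto the plate-top plane to measure the pose.

```bash
cat >> h.py <<'E'
def rectify(img,c,z,x0,y0,half,sc=4):
    # pixel (i,j): world x = x0+half - row/sc (up=+x), y = y0+half - col/sc
    n=int(2*half*sc); w=np.array([[x0+half,y0+half,z],[x0+half,y0-half,z],[x0-half,y0-half,z],[x0-half,y0+half,z]])
    H=cv2.getPerspectiveTransform(proj(c,w).astype(np.float32),np.float32([[0,0],[n,0],[n,n],[0,n]]))
    return cv2.warpPerspective(img,H,(n,n),flags=cv2.INTER_CUBIC)
E
python3 - <<'E'
from h import *
s=sense(); p=capture('wrist'); c=cam(p,s)
x0,y0,h,sc=587,208,100,4
im=rectify(p['pixels'],c,16,x0,y0,h,sc); g=cv2.GaussianBlur(cv2.cvtColor(im,cv2.COLOR_BGR2GRAY),(5,5),0)
m=(g>165).astype(np.uint8); n,l,st,ce=cv2.connectedComponentsWithStats(m)
k=l[h*sc-0,h*sc] or 1+np.argmax([st[i,4] if np.hypot(*(ce[i]-h*sc))<150 else 0 for i in range(1,n)])
cn=max(cv2.findContours((l==k).astype(np.uint8),0,1)[0],key=cv2.contourArea)
print(np.percentile(g,[20,50,80,95]),st[k])
(u,v),(a,b),an=cv2.minAreaRect(cn); print('rect',x0+h-v/sc,y0+h-u/sc,a/sc,b/sc,an)
bx=cv2.boxPoints(((u,v),(a,b),an)); print(np.c_[x0+h-bx[:,1]/sc,y0+h-bx[:,0]/sc])
cv2.drawContours(im,[cn],-1,(0,0,255),1); cv2.imwrite('pics/r1.png',im[100:700,100:700])
E
```

```text
[151. 154. 156. 200.] [  182   183   382   507 71098]
rect 576.4811706542969 213.6657257080078 48.40414047241211 130.49929809570312 24.943904876708984
[[527.52466 263.12805]
 [645.85114 208.09247]
 [625.4376  164.20341]
 [507.11118 219.23898]]
```

View pics/r1.png

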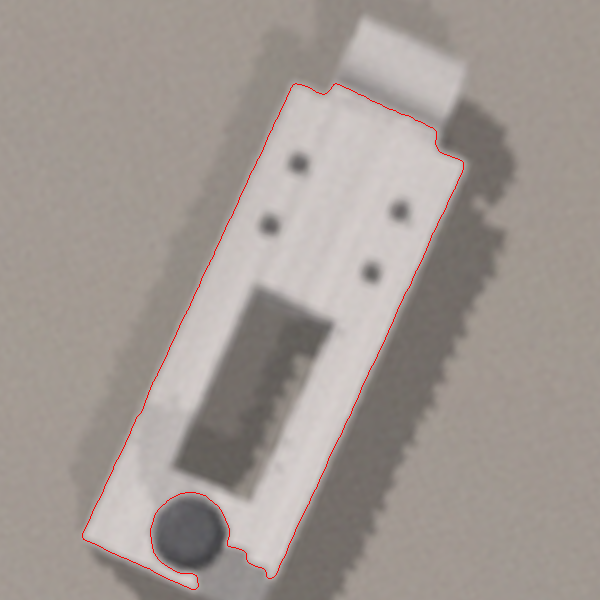

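The fitted rectangle is 48.4 mm wide. The leaf origin is about (574.4, 214.7), yaw -24.95°.

Call:
drive_tool(
  commands="0.06 -0.076 -0.1 0 0 -0.056 100;0.06 -0.076 -0.3 0 0 -0.056 100;0 0 -0.35 0 0 0 100;0 0 -0.35 0 0 0 100;0 0 -0.35 0 0 0 100;0 0 -0.35 0 0 0 100;0 0 -0.35 0 0 0 100;0 0 -0.1 0 0 0 100;0 0 -0.1 0 0 0 100;0 0 0 0 0 0 100;0 0 0 0 0 0 100;0 0 0 0 0 0 100",
)

```text
time_s: 3.55
eef_pos: [576.0, 214.7, 45.4]
ee_rot: [0.002, 0.216, 0.976, 0.001]
force: [0.3, 0.1, -0.1]
grip_width: 1.003
grip_force: 0.0
```

Call:
drive_tool(
  commands="0 0 -0.05 0 0 0 80;0 0 -0.05 0 0 0 80;0 0 -0.05 0 0 0 80;0 0 0 0 0 0 80;0 0 0 0 0 0 80;0 0 0 0 0 0 80",
)

```text
time_s: 4.05
eef_pos: [575.0, 214.4, 28.4]
ee_rot: [0.0, 0.216, 0.976, 0.0]
force: [0.6, 0.4, -1.2]
grip_width: 0.798
grip_force: 0.0
```

Run:
```python
from h import *
s=sense(); p=capture('wrist'); cv2.imwrite('pics/w2.png',p['pixels'])
```

```text
(no output)
```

View pics/w2.png

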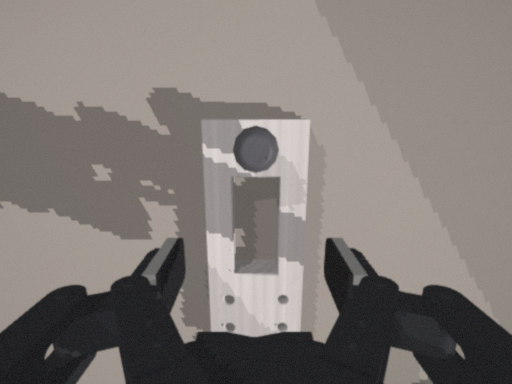

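The fingers straddle the leaf (edges at columns 205 and 307) and line up with it. I'll lower a little and grip.

Call:
drive_tool(
  commands="0 0 -0.04 0 0 0 75;0 0 -0.045 0 0 0 70;0 0 0 0 0 0 60;0 0 0 0 0 0 50;0 0 0 0 0 0 40;0 0 0 0 0 0 40;0 0 0 0 0 0 40;0 0 0 0 0 0 40;0 0 0 0 0 0 40;0 0 0 0 0 0 40",
  force=60,
)

```text
time_s: 4.93
eef_pos: [574.9, 214.3, 19.7]
ee_rot: [-0.0, 0.216, 0.976, -0.0]
force: [-0.4, -0.0, -2.1]
grip_width: 0.545
grip_force: 62.3
```

Run:
```python
from h import *
s=sense(); p=capture('wrist'); cv2.imwrite('pics/w3.png',p['pixels']); print(s['eef_pos'],s['force'],s['grip_force'],s['grip_width'])
```

```text
[574.91547798 214.34252114  19.72585263] [-0.41860122 -0.01940264 -2.13645755] 62.349404096603394 0.5450618920436382
```

Call:
drive_tool(
  commands="0 0 0.1 0 0 0 40;0 0 0.2 0 0 0 40;0 0 0.35 0 0 0 40;0 0 0.35 0 0 0 40;0 0 0.35 0 0 0 40;0 0 0.35 0 0 0 40;0 0 0.35 0 0 0 40;0 0 0.35 0 0 0 40;0.05 -0.2 0.3 0 0 0 40;0.07 -0.34 0.1 0 0 0 40;0.07 -0.34 0 0 0 0.04 40;0.08 -0.34 0 0 0 0.04 40;0.08 -0.34 0 0 0 0.04 40;0.08 -0.34 0 0 0 0.04 40;0.08 -0.34 0 0 0 0.04 40;0.08 -0.34 0 0 0 0.04 40;0.08 -0.26 0 0 0 0.03 40;0 0 0 0 0 0 40;0 0 0 0 0 0 40;0 0 0 0 0 0 40",
)

```text
time_s: 6.65
eef_pos: [641.7, -69.2, 300.3]
ee_rot: [0.0, 0.112, 0.994, 0.0]
force: [-0.9, 0.2, -1.9]
grip_width: 0.54
grip_force: 62.4
```

Run:
```python
from h import *
s=sense(); p=capture('wrist'); cv2.imwrite('pics/w4.png',p['pixels']); print(s['eef_pos'],s['ee_rot'],s['force'],s['grip_force'],s['grip_width'])
np.savez('w4.npz',**{k:np.array(v,dtype=float) for k,v in p.items() if k!='shot'},pos=s['eef_pos'],rot=s['ee_rot'])
c=cam(p,s)
for o,z in [('jig',30),('jig_hinge',100),('board',38),('leaf_hole',0)]:
    for b in boxes_of(p,o)[:2]: print(o,b['confidence'],b['position'],ray(c,b['position'],z)[:2])
```

```text
[641.71824055 -69.15355758 300.30089772] [9.73016881e-05 1.11635881e-01 9.93749167e-01 1.13297598e-04] [-0.92403041  0.24276242 -1.94354595] 62.41968512535095 0.5401431810340483
jig 0.97 [136.5, 91.2] [ 521.61240113 -191.39350586]
jig_hinge 0.82 [134.9, 91.7] [ 531.24635892 -168.90327319]
board 0.94 [131.1, 91.4] [ 521.47111716 -195.06238974]
board 0.73 [232.6, 216.8] [ 704.5145246  -114.10224132]
leaf_hole 0.93 [233.3, 218.3] [ 719.68107051 -119.50506987]
```

View pics/w4.png

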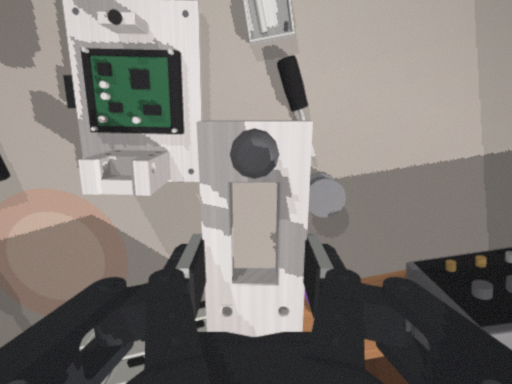

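The wrist view shows the jig at left, with cheek tops near (92,176) and (148,176), and the held leaf square in the gripper. I'll measure both with the same camera.

```bash
cat >> h.py <<'E'
def leaf_in_hand(p,s):
    c=cam(p,s); z=s['eef_pos'][2]-19.7+16; Re=q2R(s['ee_rot'])
    # tool-aligned: visible corners at -x end
    sc=4;h=90; im=rectify(p['pixels'],c,z,s['eef_pos'][0],s['eef_pos'][1],h,sc)
    ya=np.degrees(np.arctan2(Re[1,0],Re[0,0]))+180  # leaf yaw ~ tool -x
    M=cv2.getRotationMatrix2D((h*sc,h*sc),-ya,1)
    return cv2.warpAffine(im,M,im.shape[:2][::-1]),ya
E
python3 - <<'E'
from h import *
d=np.load('w4.npz'); s=dict(eef_pos=d['pos'],ee_rot=d['rot']); p={k:d[k] for k in ['pixels','fov_y','cx','cy','tool_from_camera']}; p['pixels']=p['pixels'].astype(np.uint8)
c=cam(p,s)
a,ya=leaf_in_hand(p,s); print(ya)
b=rectify(p['pixels'],c,104.5,600,-210,60,5)
j=rectify(p['pixels'],c,37.6,535,-200,90,4)
g=cv2.inRange(cv2.cvtColor(j,cv2.COLOR_BGR2HSV),(45,80,30),(90,255,255)); g=cv2.morphologyEx(g,cv2.MORPH_CLOSE,np.ones((25,25)))
cn=max(cv2.findContours(g,0,1)[0],key=cv2.contourArea); (u,v),wh,an=cv2.minAreaRect(cn); print('board',535+90-v/4,-200+90-u/4,np.array(wh)/4,an)
a=cv2.resize(a[:,:],(600,600)); 
for k in range(0,600,50): cv2.line(a,(k,0),(k,6),(0,0,255)); cv2.line(b,(k,0),(k,6),(0,0,255));cv2.line(b,(0,k),(6,k),(0,0,255));cv2.line(a,(0,k),(6,k),(0,0,255))
cv2.imwrite('pics/r4.png',np.hstack([a[:,150:450],b[:,100:600]]))
E
```

```text
347.1807476018368
board 522.2205810546875 -195.36764526367188 [91.92099762 81.85577393] 14.03624439239502
```

View pics/r4.png

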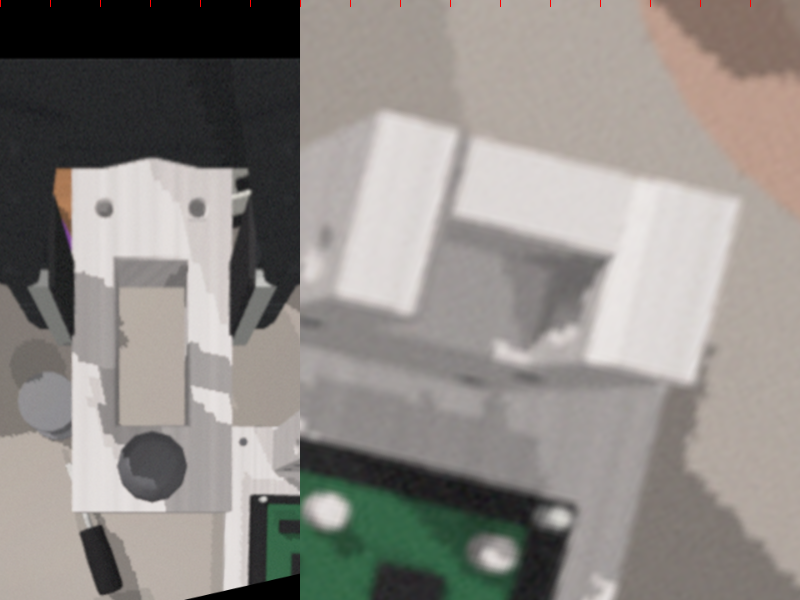

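Call:
drive_tool(
  commands="0 -0.1 -0.2 0 0 -0.022 40;0 -0.1 -0.3 0 0 0 40;0 -0.1 -0.3 0 0 0 40;0 -0.1 -0.3 0 0 0 40;0 -0.15 -0.15 0 0 0 40;0 -0.15 -0.1 0 0 0 40;0 0 0 0 0 0 40;0 0 0 0 0 0 40;0 0 0 0 0 0 40;0 0 0 0 0 0 40",
)

```text
time_s: 7.73
eef_pos: [642.5, -139.1, 166.3]
ee_rot: [0.001, 0.12, 0.993, -0.0]
force: [-1.0, -0.1, -1.9]
grip_width: 0.541
grip_force: 62.4
```

Run:
```python
from h import *
s=sense(); p=capture('wrist'); print(s['eef_pos'],s['ee_rot'],s['force'])
c=cam(p,s); a,ya=leaf_in_hand(p,s); print(ya-360)
a=cv2.resize(a,(600,600)); b=rectify(p['pixels'],c,104.5,610,-217,60,5)
cv2.imwrite('pics/r5.png',np.hstack([a[:,150:450],b[:,60:560]]))
```

```text
[ 642.50698834 -139.10507609  166.30029042] [ 1.17337986e-03  1.19812297e-01  9.92795839e-01 -2.41173253e-04] [-1.03473405 -0.09695819 -1.94194274]
-13.762536105681022
```

View pics/r5.png

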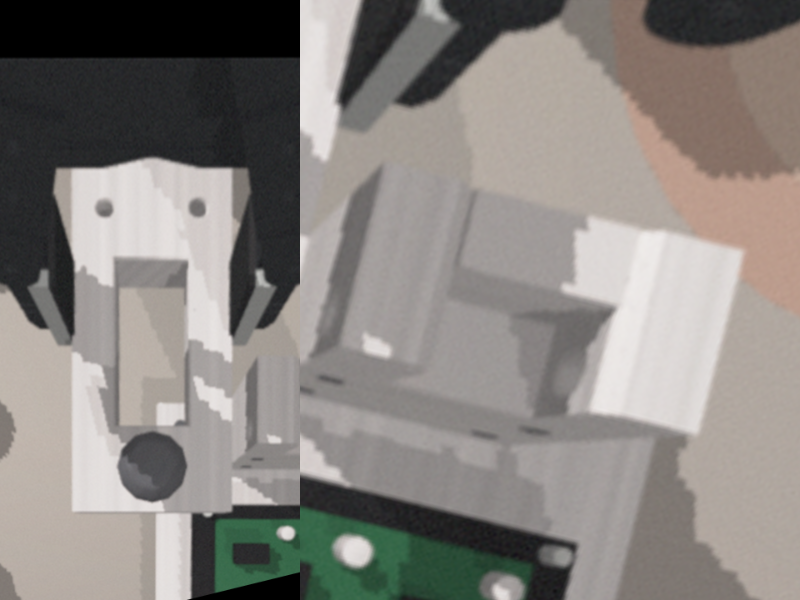

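The cheek corners give the hinge at about (601.7, -215.5), yaw -13.7°, and this agrees with the first view to 0.2 mm. I'll hover above the fit pose and check with the fixed cameras.

Call:
drive_tool(
  commands="-0.1 -0.05 0 0 0 0 40;-0.2 -0.1 0 0 0 0 40;-0.25 -0.13 0 0 0 0 40;-0.25 -0.13 0 0 0 0 40;-0.2 -0.1 -0.1 0 0 0 40;-0.1 -0.05 -0.1 0 0 0 40;-0.05 -0.02 -0.1 0 0 0 40;0 0 0 0 0 0 40;0 0 0 0 0 0 40;0 0 0 0 0 0 40;0 0 0 0 0 0 40",
)

```text
time_s: 8.7
eef_pos: [527.7, -197.4, 135.6]
ee_rot: [0.001, 0.12, 0.993, -0.0]
force: [-0.5, 0.1, -2.6]
grip_width: 0.541
grip_force: 62.4
```

Run:
```python
from h import *
s=sense(); Re=q2R(s['ee_rot']); print(s['eef_pos'],np.degrees(np.arctan2(Re[1,0],Re[0,0])),s['force'],Re[:,2])
ims=[]
for n in ['top','side']:
    p=capture(n); c=cam(p); u=proj(c,[[602,-215,100]])[0]; print(n,u)
    k=p['pixels'][int(u[1])-25:int(u[1])+25,int(u[0])-32:int(u[0])+32] 
    ims.append(cv2.resize(k,(400,312),interpolation=cv2.INTER_CUBIC))
cv2.imwrite('pics/h6.png',np.hstack(ims))
```

```text
[ 527.74602659 -197.42263489  135.63743071] 166.24100131716506 [-0.50485486  0.09961408 -2.55714137] [ 1.39859372e-03 -8.37187901e-04 -9.99998672e-01]
top [311.0489585  185.43612437]
side [283.46700682 248.06754638]
```

View pics/h6.png

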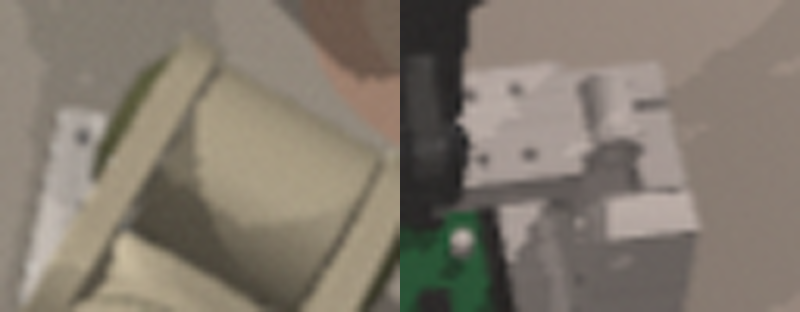

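In the side view the knuckle (crop (610,105)) sits over the slot. The arm blocks the top camera. I'll descend slowly.

Call:
drive_tool(
  commands="0 0.005 -0.05 0 0 0 40;0 0 -0.05 0 0 0 40;0 0 -0.05 0 0 0 40;0 0 -0.05 0 0 0 40;0 0 -0.05 0 0 0 40;0 0 -0.03 0 0 0 40;0 0 0 0 0 0 40;0 0 0 0 0 0 40;0 0 0 0 0 0 40",
)

```text
time_s: 9.55
eef_pos: [527.1, -197.2, 107.0]
ee_rot: [0.0, 0.12, 0.993, -0.0]
force: [-0.3, -0.6, -0.8]
grip_width: 0.545
grip_force: 62.4
```

Call:
drive_tool(
  commands="0 0 -0.03 0 0 0 40;0 0 0 0 0 0 40;0 0 0 0 0 0 40;0 0 0 0 0 0 40",
)

```text
time_s: 9.88
eef_pos: [527.0, -197.1, 103.8]
ee_rot: [0.0, 0.12, 0.993, -0.0]
force: [0.0, -0.2, -1.6]
grip_width: 0.541
grip_force: 62.4
```

Run:
```python
from h import *
for i in range(3):
    s=sense(); Re=q2R(s['ee_rot']); p=capture('side'); print(s['eef_pos'],s['force'],s['wrist_torque'],np.degrees(np.arctan2(Re[1,0],Re[0,0]))-180,Re[:,2])
c=cam(p); u=proj(c,[[602,-215,100]])[0]
cv2.imwrite('pics/s7.png',p['pixels'])
w=capture('wrist'); cv2.imwrite('pics/w7.png',w['pixels']);
```

```text
[ 526.95867953 -197.14021909  103.8327177 ] [ 0.03122513 -0.24567842 -1.5766467 ] [ 0.00085097  0.05365025 -0.00510102] -13.806735844697187 [ 4.10226011e-05 -5.16142011e-05 -9.99999998e-01]
[ 526.98016246 -197.17021269  103.88722265] [-2.66755445e-01 -1.91113709e-04 -1.45416676e+00] [-0.00409216  0.01991944  0.02437717] -13.810225162327043 [ 1.34666763e-04 -8.53961776e-05 -9.99999987e-01]
[ 526.97564319 -197.15804079  103.89358936] [-0.85030973 -0.74796848 -2.5619494 ] [ 0.00425376 -0.01281149 -0.02569066] -13.809411364837388 [ 1.26613415e-04 -1.09582321e-04 -9.99999986e-01]
```

Only noise, no contact. I'll finish the descent with a small correction.

Call:
drive_tool(
  commands="0.003 0.001 -0.02 0 0 0 40;0.003 0.001 -0.02 0 0 0 40;0 0 -0.02 0 0 0 40;0 0 -0.002 0 0 0 40;0 0 0 0 0 0 40;0 0 0 0 0 0 40;0 0 0 0 0 0 40;0 0 0 0 0 0 40;0 0 0 0 0 0 40",
)

```text
time_s: 10.83
eef_pos: [527.6, -196.9, 97.7]
ee_rot: [0.0, 0.12, 0.993, -0.0]
force: [0.1, 0.4, -2.6]
grip_width: 0.543
grip_force: 62.4
```

Run:
```python
from h import *
for i in range(4):
    s=sense(); Re=q2R(s['ee_rot']); p=capture('side'); print(s['eef_pos'],s['force'],s['wrist_torque'],np.degrees(np.arctan2(Re[1,0],Re[0,0]))-180)
c=cam(p); u=proj(c,[[602,-215,100]])[0]; im=p['pixels'].copy()
k=cv2.resize(im[210:280,240:340],(800,560),interpolation=cv2.INTER_CUBIC)
# expected outlines: cheek tops (blue), barrel ends/plate (red)
y=np.radians(-13.7); X=np.array([np.cos(y),np.sin(y),0]); Y=np.array([-np.sin(y),np.cos(y),0]); H=np.array([601.7,-215.5,88.5])
def dr(pts,col):
    q=(proj(c,[H+a*X+b*Y+np.array([0,0,z]) for a,b,z in pts])-[240-.0,210])*8
    cv2.polylines(k,[q.astype(int)],True,col,1)
for sg in (1,-1): dr([(-10,sg*17,16),(-10,sg*37,16),(28,sg*37,16),(28,sg*17,16)],(255,0,0))
dr([(-140,-24,5.5),(-140,24,5.5),(-14,24,5.5),(-14,-24,5.5)],(0,0,255)); dr([(0,-15,10),(0,15,10),(0,15,10)],(0,0,255))
cv2.imwrite('pics/s8.png',k)
```

```text
[ 527.57996388 -196.94832697   97.66818789] [ 0.05122102  0.38553695 -2.56481392] [-0.01856728  0.0224421   0.01215623] -13.806865582361041
[ 527.57083402 -196.94456771   97.65413193] [-0.52284306  0.36185483 -2.51884724] [ 0.0252593  -0.05504467 -0.04451261] -13.808425595522237
[ 527.56690239 -196.92782281   97.63551392] [-0.06681074 -0.60541203 -2.43248549] [-0.06254175  0.01531738 -0.01255429] -13.807421250193585
[ 527.56210282 -196.96744978   97.6403241 ] [ 0.0380528  -0.19700422 -2.7424354 ] [ 0.00133448 -0.00078162  0.00259222] -13.806476680975237
```

View pics/s8.png

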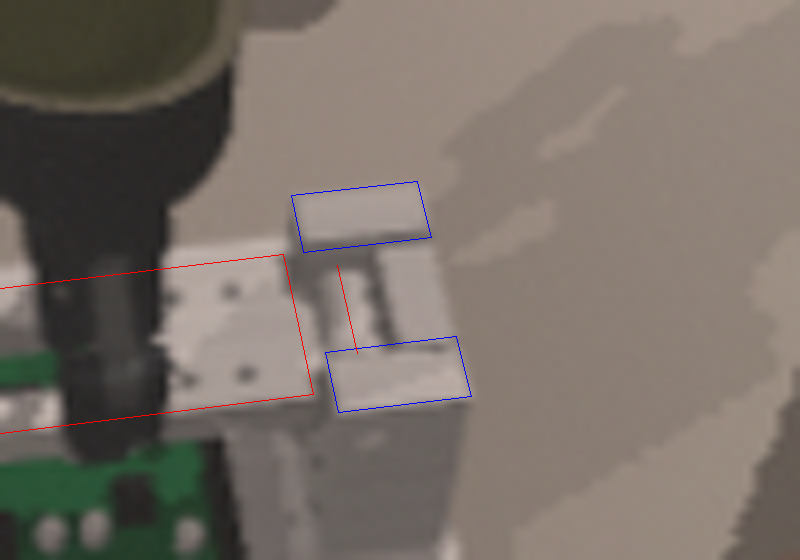

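The overlay matches: both cheek tops lie on their outlines. The leaf's screw-hole pair (midpoint at crop (239,332)) falls where the fitted pose predicts, to a few tenths of a mm, and there is no contact force.

```bash
python3 -c "
from rig import finish_job
print(finish_job())"
```

```text
the job is handed in; nothing more can be done
None
```

The leaf is in the gripper, level, with its knuckle between the cheeks. By camera measurement the pin holes line up within a few tenths of a millimetre. No contact force showed, and the job is handed in.

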